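# Secure the test-adapter pin with its spring clip

### The arm

A 6-joint arm with a two-finger parallel gripper is mounted at the origin on the work surface. World frame = base frame: x ahead of the robot, y to its left, z up, the work surface at z = 0. Lengths are in m, angles in rad, forces in N, time in s.
With the tool pointing down it reaches from about 0.325 to 0.775 m from the base axis. Payload 5.5 kg.
Tool frame: the origin (TCP) lies at the very end of the fingers, on their centre line; the grasp point (between the pads) lies 19 mm behind it; z points along the fingers, x is the direction in which the jaws open and shut, and the axes are right-handed (so a half turn about z gives the same grasp; the last joint's range is limited). The gripper opens to 88 mm and grips with 3 to 60 N. Pads are 20 mm wide; open, the fingers measure 115 mm over their backs; the gripper's body (75 mm by 178 mm) begins 61 mm behind the grasp point.
Start: joints at [-1.35, 0.091, 1.231, -0, 1.82, -0.057], TCP at [0.165, -0.577, 0.223] pointing down, gripper open.
Joint ranges: [-2.87, 2.87], [-0.86, 2.18], [0.17, 2.46], [-1.51, 4.65], [0.06, 2.69], [-2.65, 2.65]. Speed limits (rad/s): [2.57, 2.57, 3.01, 3.14, 3.14, 3.14].

### API

Orientations are given as a rotation vector (axis times angle).
In Python, from station import observe, grab_frame, get_calibration, job_done, look_for gives the robot as it stands.
- The arm moves only by the tool drive_tool, never from a script. Its argument "plan" is a list of rows, each a list of 3 entries, a list of its own where there are three numbers: the turn, a rotation vector about the tool's x, y, z in units of 6 degrees (1.0 is 6 degrees), then the shift along the tool's x, y, z in cm, then the closure in counts, from 0 (fully open) to 255 (shut). A call has 1 to 20 rows; each row is the pose to reach, as a shift and turn from the pose commanded when the call began, along the tool's axes at that moment; what a row does not reach only later rows make up. A row lasts 1/10 s, in which the tool goes at most 50 mm and 8.59 degrees, less where a joint would pass 70% of its speed; a pose out of reach is approached as far as the arm can. A call with a gripper value outside its range is refused whole. The fingers move at their own pace and stop on an object; the grip force is fixed at half the most. Time passes only in rows, so rows that repeat a pose let the fingers close. It gives the time, the measured TCP pose, the force and the opening at its end, in the units of the state.
- observe(): the state, without advancing time (a new reading comes with each control period).
- grab_frame(name): name is "scene" or "top" or "wrist"; returns the picture (400x640x3 uint8, red, green, blue); there is no depth.
- get_calibration(name): a dict with "K" (3x3 intrinsics, pixels), "R" (3x3) and "t" (3): a world point X has camera coordinates R X + t. Camera axes: x right, y down, z forward; pixel columns grow to the right and rows downward; lengths in m; the calibration is good to about 2 mm. The wrist camera is an equidistant fisheye: a pixel r from the principal point sees the ray r / f radians off the axis. A picture is of the moment at which its call begins: read the wrist's pose just before it. get_calibration takes no time and is no camera call; for the wrist camera it gives the pose at the moment of the call.
- job_done(): hands the job in, once; it reports no verdict.
Trained networks look in the newest picture that a camera, given by its name, has taken for a name from the list of things; names that differ only in an ending like _2 or _b are one class to them, and where a whole thing is asked for, a point or a joint stands for the part that bears it (a point fixed in the world has none). Each returns a list of dicts, best first, with "conf" (0 to 1); they miss things now and then, are a little off and sometimes report something else, mostly with a low value. They report only what shows in the picture. A call takes as long as a camera call. They do not tell look-alikes from the thing itself.
- look_for(camera, thing): "extent" ([left, top, width, height] in pixels, round what is visible of it).
The state is a dict: "clock": time; "joint_pos": joint angles; "qd": joint speeds; "effort": joint torques, N m; "eef_pos": TCP position; "eef_rot": TCP orientation; "force": force on the tool from outside, world axes, zero at the start; "moment": the same for the moment, N m; "finger_gap": finger opening in m.
Only numpy, scipy, OpenCV 4.12 (cv2) and the standard library are available. Lean on these libraries where they do the work, as an engineer would, in place of code of your own. Each camera call takes 0.05 s, during which the arm holds its last target. There are 200 camera calls.

### The job

The pin standing up out of the steel clevis needs its retaining clip: pick up the larger spring clip, the one with the yellow thumb tab, and push it sideways, mouth first, onto the pin's neck below the blue head until it snaps fully home with the pin in its pocket, then let go of it. Leave the smaller, red-tabbed clip where it lies.

Things in the scene. Friction and masses are not known exactly. Their poses are not given: they have to be found in the camera images.
- clip: Steel hairpin spring clip, yellow tab, 0.13 kg, flat on the mat. Origin: underside, pocket centre where the pin must sit. x points out of the mouth, z up; yaw within 0.8 rad. Steel 8 mm thick. Two sprung arms, x -22 to +44 mm: 42 mm clear at the mouth, 13 mm at the neck (x=+13), pocket for a 20 mm pin; stop bar behind it at x=-15, 36 mm wide. Snaps over the pin at 4 to 12 N.
- clip_tab (a point): Centre of the top of the large clip's yellow thumb tab, axes as the clip's: an upright block 26 mm long (along x), 14 mm wide (along y), its top 40 mm above the clip's underside, its centre 49 mm behind the pocket centre. Grip it across its y; the arms stay free to spread.
- pin_neck (a point): Point on the upright pin's axis where its 20 mm round neck leaves the flat top of the clevis, a dark steel fork 75 x 75 x 60 mm high fixed to a green bench mat. z up. The neck is bare for 30 mm, then comes a blue head 31 mm across, 10 mm high. A stud below the top sticks out along +x. Clip may come on from any side; its underside may lie 0 to 22 mm above this point.
- small_clip: The wrong clip: same shape at 0.65 of the size, red tab, tab top 26 mm above the bench. Origin and axes as for the large clip. To be left alone.
There are look-alikes about, which are no part of the job. What is shaped like the clip but orange is not meant.

How it is judged:
At the end, for the whole second after the job is handed in: The yellow-tabbed clip is snapped onto the pin's neck: its pocket centre within 8 mm of the pin's axis, between the clevis top and the blue head, less than about 23 degrees from level, at rest and let go. The red-tabbed clip has never been moved more than 20 mm (horizontal distance between clip and pin_neck below 0.008 m and z of clip in the frame of pin_neck between -0.006 and 0.026 m and angle between clip's own z axis and vertical below 0.4 rad and linear speed of clip below 0.03 m/s); the robot touches nothing.
It fails at once if the red-tabbed clip was moved more than 20 mm (distance of small_clip from where it was at the start of the episode above 0.02 m).
It also fails if it takes over 40 s, if anything falls off the work surface, if the arm or the gripper's body presses on something with over 40 N, if the wrist force passes 120 N, or if a joint passes its speed limit or range.

## Working session

There is one attempt and no reset: what is moved stays moved. The work goes in short steps, Python scripts to look and compute and a tool call to move; the robot and the scene stay as the last step left them, time stands still between calls to the robot, and variables do not carry over. Pictures are saved under pics/ and viewed, about 8 in all and at most 12, crops included, and the job is handed in when it is done.

Besides the shell and the picture viewer there is one more tool, called by a JSON object that holds its "op" and its "data", one argument or row to a line. drive_tool: Moves the arm, as the interface text tells. Its arguments: {"type":"object","properties":{"plan":{"type":"array"}},"required":["plan"]}

```bash
mkdir -p pics; ls; python3 - <<'E'
from station import *
import cv2,numpy as np
for c in("scene","top"):
    im=grab_frame(c); cv2.imwrite(f"pics/{c}0.png",im[:,:,::-1])
    for t in("clip","clip_tab","pin_neck","small_clip"):
        try: print(c,t,[([round(v) for v in d["extent"]],round(d["conf"],2)) for d in look_for(c,t)])
        except Exception as e: print(c,t,e)
    k=get_calibration(c);print(np.round(k["K"],1).tolist(),np.round(k["R"],3).tolist(),np.round(k["t"],3).tolist())
s=observe();print(s["clock"],s["eef_pos"],s["eef_rot"],s["finger_gap"])
E
```

```text
pics
scene clip [([202, 160, 54, 34], 0.67), ([212, 194, 64, 29], 0.62), ([292, 165, 32, 37], 0.62)]
scene clip_tab [([215, 192, 64, 30], 0.96), ([204, 158, 52, 37], 0.61), ([400, 264, 83, 94], 0.31), ([289, 206, 29, 38], 0.17)]
scene pin_neck [([399, 263, 82, 98], 0.77)]
scene small_clip [([290, 205, 27, 41], 0.74)]
[[505.0, 0.0, 321.9], [0.0, 505.0, 201.1], [0.0, 0.0, 1.0]] [[-0.719, 0.695, 0.001], [0.388, 0.403, -0.829], [-0.576, -0.596, -0.559]] [0.407, -0.154, 1.202]
top clip [([431, 171, 32, 51], 0.94), ([376, 149, 34, 58], 0.7), ([365, 235, 49, 34], 0.59)]
top clip_tab [([363, 236, 54, 34], 0.89), ([434, 168, 33, 52], 0.87), ([380, 151, 28, 53], 0.84)]
top pin_neck [([187, 148, 42, 62], 0.78), ([332, 179, 19, 32], 0.3)]
top small_clip [([340, 183, 12, 24], 0.53)]
[[481.3, 0.0, 324.6], [0.0, 481.3, 200.3], [0.0, 0.0, 1.0]] [[0.023, -1.0, 0.003], [-0.995, -0.023, -0.095], [0.095, -0.0, -0.995]] [-0.011, 0.555, 1.007]
0.5 [ 0.16453352 -0.57699342  0.22260346] [-2.50757524e+00  1.89248721e+00  1.02285047e-04] 0.08763342686328651
```

```bash
python3 - <<'E'
import cv2,numpy as np
t=cv2.imread("pics/top0.png");s=cv2.imread("pics/scene0.png")
a=cv2.resize(t[130:290,160:480],(800,400),interpolation=cv2.INTER_CUBIC)
b=cv2.resize(s[140:370,190:510],None,fx=.86*2.5*400/495*.5,fy=.86*2.5*400/495*.5)
cv2.imwrite("pics/a.png",a); cv2.imwrite("pics/b.png",cv2.resize(s[140:370,180:500],(800,575),interpolation=cv2.INTER_CUBIC))
E
```

```text
(no output)
```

View pics/a.png

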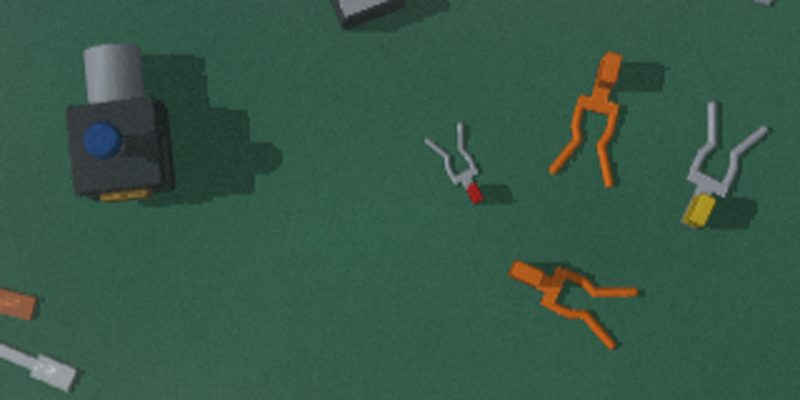

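View pics/b.png

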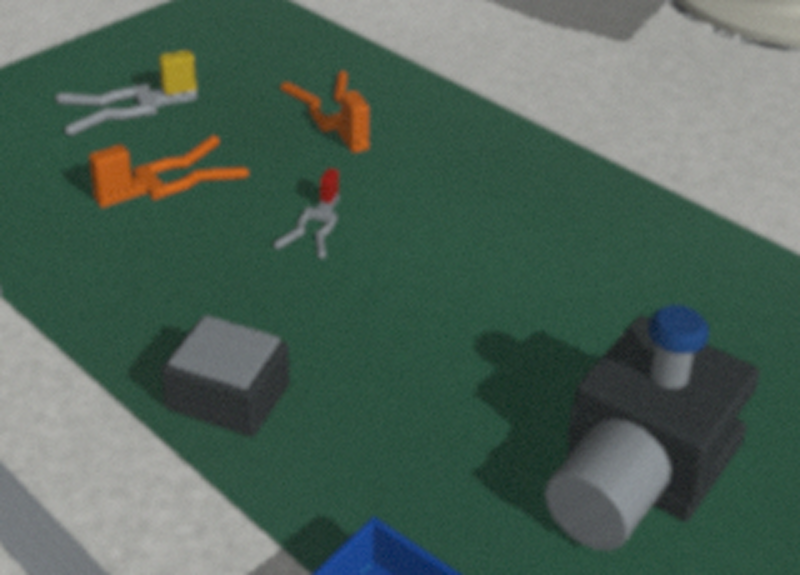

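The wanted clip is the grey one with the yellow tab, at top px (442,206) and scene px ~(232,178). Things that could be mistaken for it are the orange clips at top (400,176) and (388,250), and the small red-tabbed clip at (346,198). The pin's blue head is at top (201,186). Next I'll triangulate by colour.

```bash
cat > h.py <<'E'
from station import *
import cv2,numpy as np
def blob(im,lo,hi,box=None):
    hsv=cv2.cvtColor(im,cv2.COLOR_RGB2HSV); m=cv2.inRange(hsv,lo,hi)
    if box is not None:
        k=np.zeros_like(m);l,t,r,b=box;k[t:b,l:r]=1;m=m*k
    n,lab,st,c=cv2.connectedComponentsWithStats(m)
    i=1+np.argmax(st[1:,4]); return c[i],st[i],lab==i
def ray(cam,uv):
    k=get_calibration(cam);d=k["R"].T@np.linalg.inv(k["K"])@[*uv,1];return -k["R"].T@k["t"],d/np.linalg.norm(d)
def atz(cam,uv,z):
    o,d=ray(cam,uv);return o+d*(z-o[2])/d[2]
def tri(a,b):
    A=np.zeros((3,3));v=np.zeros(3);
    for o,d in(a,b):
        P=np.eye(3)-np.outer(d,d);A+=P;v+=P@o
    x=np.linalg.solve(A,v);return x,[np.linalg.norm((np.eye(3)-np.outer(d,d))@(x-o))for o,d in(a,b)]
def proj(cam,X):
    k=get_calibration(cam);p=k["K"]@(k["R"]@np.asarray(X)+k["t"]);return p[:2]/p[2]
E
python3 - <<'E'
from h import *
np.set_printoptions(precision=4,suppress=True)
T=cv2.imread("pics/top0.png")[:,:,::-1].copy();S=cv2.imread("pics/scene0.png")[:,:,::-1].copy()
Y=((20,120,80),(32,255,255));B=((105,120,50),(125,255,255))
bt=(420,160,480,240);bs=(195,150,270,200)
for n,c,bo in(("yel",Y,(bt,bs)),("blue",B,((180,160,230,215),(420,250,490,300)))):
    ct,st,mt=blob(T,*c,bo[0]);cs,ss,ms=blob(S,*c,bo[1])
    print(n,ct,st,cs,ss,tri(ray("top",ct),ray("scene",cs)))
    if n=="yel": vals=T[mt][:,0];print(np.percentile(vals,[5,25,50,75,95]))
    print([atz("top",ct,z) for z in((.03,.04) if n=="yel" else (.09,.095,.1))])
# grey steel of the clip in top view, at z~8mm
hsv=cv2.cvtColor(T,cv2.COLOR_RGB2HSV);m=cv2.inRange(hsv,(0,0,105),(180,60,255));k=np.zeros_like(m);k[160:215,425:475]=1;m*=k
ys,xs=np.nonzero(m);P=np.array([atz("top",(x,y),.008) for x,y in zip(xs,ys)]);print(len(P),P.mean(0))
# fit yaw & pose by template: sort along axis
for i in np.argsort(-P[:,0])[::6]:print(xs[i],ys[i],P[i,:2])
z=cv2.resize(T[155:235,420:480],(600,800)[::1],interpolation=cv2.INTER_CUBIC);cv2.imwrite("pics/c.png",cv2.resize(z,(450,600))[:,:,::-1])
E
```

```text
yel [439.3246 213.8947] [433 208  13  13 114] [250.7032 168.2785] [244 160  15  18 219] (array([ 0.531 , -0.2454,  0.0239]), [np.float64(0.00041087413506433893), np.float64(0.00041087413506435595)])
[ 98.95 131.   160.   165.   170.35]
[array([ 0.5308, -0.2442,  0.03  ]), array([ 0.5301, -0.2418,  0.04  ])]
blue [200.5787 185.5169] [193 178  16  16 178] [451.1867 271.738 ] [440 263  23  18 332] (array([0.5723, 0.2525, 0.0916]), [np.float64(0.0008696513378567212), np.float64(0.0008696513378566336)])
[array([0.573 , 0.2521, 0.09  ]), array([0.5724, 0.2508, 0.095 ]), array([0.5718, 0.2495, 0.1   ])]
270 [ 0.5783 -0.2654  0.008 ]
445 171 [ 0.6272 -0.262 ]
445 173 [ 0.6228 -0.262 ]
445 175 [ 0.6184 -0.262 ]
445 177 [ 0.6139 -0.262 ]
445 179 [ 0.6095 -0.262 ]
443 180 [ 0.6072 -0.2576]
444 181 [ 0.605  -0.2598]
462 182 [ 0.6037 -0.2993]
462 183 [ 0.6015 -0.2993]
462 184 [ 0.5993 -0.2993]
462 185 [ 0.5971 -0.2993]
443 185 [ 0.5961 -0.2576]
445 186 [ 0.594 -0.262]
457 187 [ 0.5924 -0.2883]
458 188 [ 0.5902 -0.2905]
443 188 [ 0.5895 -0.2576]
454 189 [ 0.5878 -0.2817]
455 190 [ 0.5857 -0.2839]
440 190 [ 0.5849 -0.251 ]
441 191 [ 0.5828 -0.2532]
441 192 [ 0.5806 -0.2532]
452 193 [ 0.5789 -0.2773]
452 194 [ 0.5767 -0.2773]
453 195 [ 0.5746 -0.2795]
453 196 [ 0.5724 -0.2795]
454 197 [ 0.5702 -0.2816]
436 197 [ 0.5693 -0.2423]
436 198 [ 0.5671 -0.2423]
438 199 [ 0.565  -0.2466]
442 200 [ 0.563  -0.2554]
436 200 [ 0.5627 -0.2423]
443 201 [ 0.5609 -0.2576]
437 201 [ 0.5606 -0.2444]
446 202 [ 0.5588 -0.2641]
440 202 [ 0.5585 -0.251 ]
450 203 [ 0.5568 -0.2729]
444 203 [ 0.5565 -0.2597]
438 203 [ 0.5562 -0.2466]
445 204 [ 0.5544 -0.2619]
439 204 [ 0.5541 -0.2488]
445 205 [ 0.5522 -0.2619]
439 205 [ 0.5519 -0.2488]
446 206 [ 0.55   -0.2641]
440 206 [ 0.5497 -0.251 ]
443 207 [ 0.5477 -0.2576]
```

View pics/c.png

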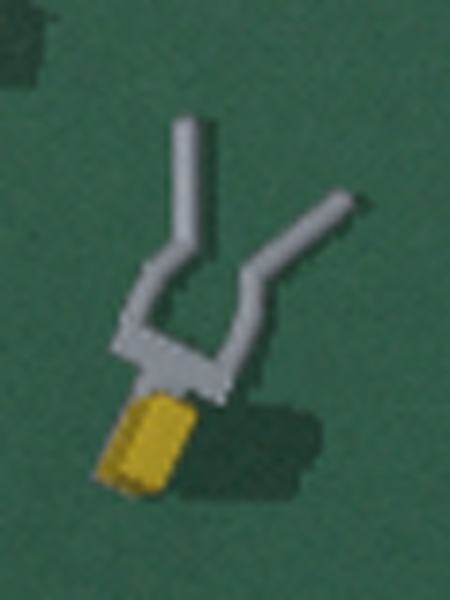

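{"op": "drive_tool", "data": {
  "plan": [
    [[0,0,1.4],[-2.2,-4.4,0],110],
    [[0,0,2.8],[-4.4,-8.8,0],110],
    [[0,0,4.2],[-6.6,-13.2,0],110],
    [[0,0,5.6],[-8.8,-17.6,0],110],
    [[0,0,6.8],[-11,-22,0],110],
    [[0,0,6.8],[-13.2,-26.4,0],110],
    [[0,0,6.8],[-15.4,-30.8,0],110],
    [[0,0,6.8],[-17.6,-35.2,0],110],
    [[0,0,6.8],[-20,-40,0],110],
    [[0,0,6.8],[-21.8,-44.3,0],110],
    [[0,0,6.8],[-21.8,-44.3,0],110],
    [[0,0,6.8],[-21.8,-44.3,3],110],
    [[0,0,6.8],[-21.8,-44.3,7],110],
    [[0,0,6.8],[-21.8,-44.3,11],110],
    [[0,0,6.8],[-21.8,-44.3,11],110],
    [[0,0,6.8],[-21.8,-44.3,11],110]
  ]
}}

```text
clock: 2.1
eef_pos: [0.5301, -0.2463, 0.1129]
eef_rot: [1.689, -2.648, -0.002]
force: [0.3, -0.1, 1.2]
finger_gap: 0.0494
```

```bash
python3 - <<'E'
from h import *
from scipy.spatial.transform import Rotation as Ro
s=observe();im=grab_frame("wrist");k=get_calibration("wrist");print(s["clock"],s["eef_pos"],s["joint_pos"],s["finger_gap"])
R=Ro.from_rotvec(s["eef_rot"]).as_matrix();print(R.round(3))
cv2.imwrite("pics/w1.png",im[:,:,::-1])
ct,st,m=blob(im,(20,120,60),(32,255,255));print(ct,st)
print(k["K"])
def fray(uv):
    K=k["K"];d=np.array([(uv[0]-K[0,2])/K[0,0],(uv[1]-K[1,2])/K[1,1]]);r=np.hypot(*d);v=np.array([*(d/r*np.sin(r)),np.cos(r)]) ;return -k["R"].T@k["t"],k["R"].T@v
o,d=fray(ct);print("cam",o,"tab@.04",o+d*(.04-o[2])/d[2])
np.set_printoptions(precision=4,suppress=True)
def fproj(X):
    K=k["K"];c=k["R"]@np.asarray(X)+k["t"];r=np.hypot(c[0],c[1]);th=np.arctan2(r,c[2]);return K[:2,2]+np.diag(K)[:2]*c[:2]/r*th
v=im.copy();e=np.array([np.cos(-.44),np.sin(-.44),0]);n=np.array([-e[1],e[0],0])
for a in(-13,13):
    for b in(-7,7):cv2.circle(v,tuple(map(int,fproj(np.array([.531,-.246,.04])+e*a/1e3+n*b/1e3))),2,(255,0,255),-1)
cv2.imwrite("pics/w1.png",v[:,:,::-1])
E
```

```text
2.1 [ 0.53014624 -0.24625781  0.11293449] [-4.92934468e-01  5.67343107e-02  1.46060898e+00 -1.95575668e-04
  1.62551922e+00  1.51281984e+00] 0.04942517416516689
[[-0.421 -0.907 -0.001]
 [-0.907  0.421  0.   ]
 [ 0.     0.001 -1.   ]]
[444.2431694  352.44808743] [ 381  338  119   29 1464]
[[309.70691629   0.         318.09240922]
 [  0.         309.70691629 191.86841374]
 [  0.           0.           1.        ]]
cam [ 0.60561657 -0.28087017  0.27590761] tab@.04 [ 0.30289861 -0.3005551   0.04      ]
```

View pics/w1.png

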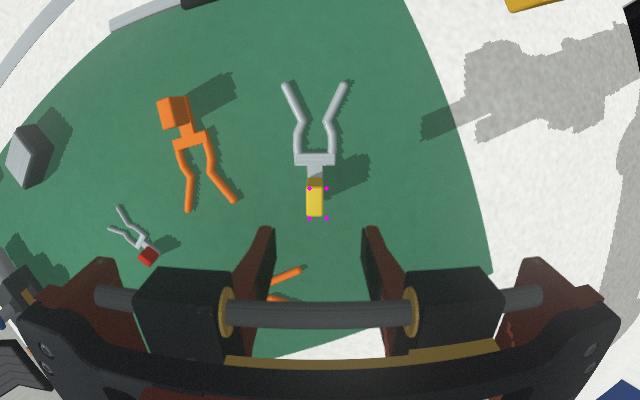

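The wrist view shows the yellow tab at (314,201), about 2 mm left of the predicted spot, with its yaw matching. The finger centre is at about 317. I'll descend, grip and lift.

{"op": "drive_tool", "data": {
  "plan": [
    [[0,0,0],[-0.2,-0.1,3],110],
    [[0,0,0],[-0.2,-0.1,6],110],
    [[0,0,0],[-0.2,-0.1,8.5],110],
    [[0,0,0],[-0.2,-0.1,10.2],110],
    [[0,0,0],[-0.2,-0.1,10.2],110],
    [[0,0,0],[-0.2,-0.1,10.2],180],
    [[0,0,0],[-0.2,-0.1,10.2],255],
    [[0,0,0],[-0.2,-0.1,10.2],255],
    [[0,0,0],[-0.2,-0.1,10.2],255],
    [[0,0,0],[-0.2,-0.1,10.2],255],
    [[0,0,0],[-0.2,-0.1,10.2],255],
    [[0,0,0],[-0.2,-0.1,10.2],255]
  ]
}}

```text
clock: 3.35
eef_pos: [0.5329, -0.2446, 0.0113]
eef_rot: [-1.69, 2.647, -0.001]
force: [-0.5, 0.2, 4.2]
finger_gap: 0.0145
```

{"op": "drive_tool", "data": {
  "plan": [
    [[0,0,0],[0,0,-3],255],
    [[0,0,0],[0,0,-6],255],
    [[0,0,0],[0,0,-10],255],
    [[0,0,-0.4],[-4,2.8,-10],255],
    [[0,0,-0.8],[-8,5.6,-10],255],
    [[0,0,-1.2],[-12,8.4,-10],255],
    [[0,0,-1.6],[-16,11.2,-10],255],
    [[0,0,-2],[-20,14,-10],255],
    [[0,0,-2.4],[-24,16.8,-10],255],
    [[0,0,-2.8],[-28,19.6,-10],255],
    [[0,0,-3.2],[-32,22.4,-10],255],
    [[0,0,-3.6],[-36,25.2,-10],255],
    [[0,0,-4.15],[-39,27.5,-10],255],
    [[0,0,-4.15],[-41.2,29,-10],255],
    [[0,0,-4.15],[-41.2,29,-10],255],
    [[0,0,-4.15],[-41.2,29,-8.5],255],
    [[0,0,-4.15],[-41.2,29,-7],255],
    [[0,0,-4.15],[-41.2,29,-7],255],
    [[0,0,-4.15],[-41.2,29,-7],255]
  ]
}}

```text
clock: 5.25
eef_pos: [0.4425, 0.25, 0.0793]
eef_rot: [2.218, -2.221, -0.001]
force: [0.8, 1.6, -1.1]
finger_gap: 0.014
```

```bash
python3 - <<'E'
from h import *
from scipy.spatial.transform import Rotation as Ro
np.set_printoptions(precision=4,suppress=True)
s=observe();im=grab_frame("wrist");k=get_calibration("wrist");S=grab_frame("scene");T=grab_frame("top");print(s["clock"],s["eef_pos"],s["joint_pos"],s["finger_gap"])
R=Ro.from_rotvec(s["eef_rot"]).as_matrix();print(R)
def fproj(X):
    K=k["K"];c=k["R"]@np.asarray(X)+k["t"];r=np.hypot(c[0],c[1]);th=np.arctan2(r,c[2]);return K[:2,2]+np.diag(K)[:2]*c[:2]/r*th
v=im.copy();p=np.array([.572,.251,.1])
for a in np.linspace(0,6.28,9):cv2.circle(v,tuple(map(int,fproj(p+.0155*np.array([np.cos(a),np.sin(a),0])))),1,(255,0,255),-1)
tcp=s["eef_pos"];ax=-R[:,1];un=tcp-[0,0,.0113]
for f in(.044,.0,-.015):cv2.circle(v,tuple(map(int,fproj(un+[0,0,.008]+ax*(.049+f)))),2,(255,255,0),-1)
w=cv2.resize(v,(640,400))
sc=cv2.resize(S[200:340,340:500],(457,400),interpolation=cv2.INTER_CUBIC)
cv2.imwrite("pics/w2.png",w[:,:,::-1]);cv2.imwrite("pics/s2.png",cv2.resize(S[200:340,340:540],(800,560),interpolation=cv2.INTER_CUBIC)[:,:,::-1])
print(proj("scene",un+ax*.049),proj("scene",[.572,.251,.06]))
E
```

```text
5.25 [0.4425 0.25   0.0793] [ 0.4475 -0.1357  1.708  -0.0002  1.5717  2.0196] 0.013973322130172385
[[-0.0014 -1.     -0.0021]
 [-1.      0.0014 -0.0012]
 [ 0.0012  0.0021 -1.    ]]
[478.6253 257.0382] [446.399  288.4968]
```

View pics/w2.png

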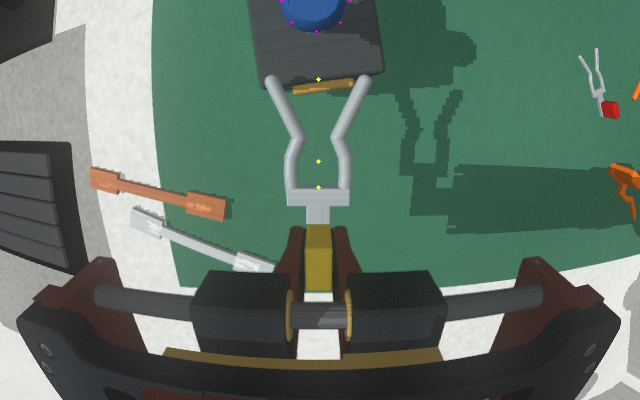

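View pics/s2.png

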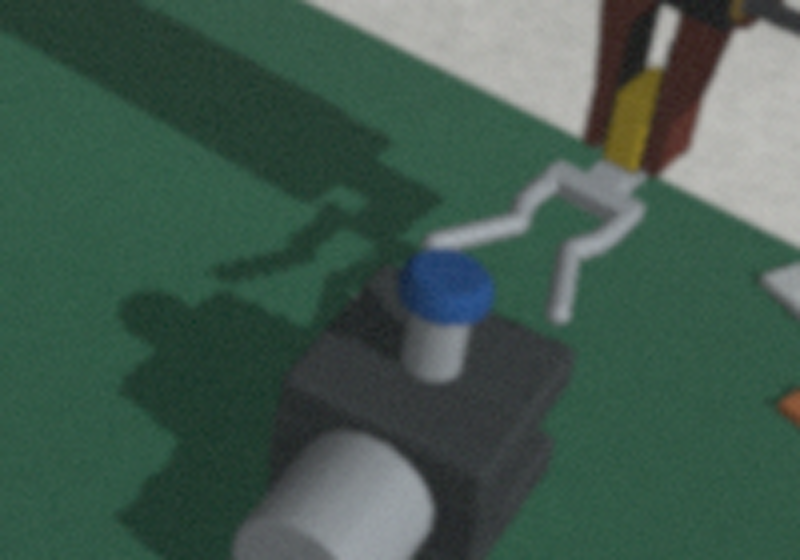

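The pin head's centre is at px 312 and the clip's centreline at 318, so the pin is about 2.5 mm towards +y, which agrees with the triangulated y of 0.2525. The clip is level and its height sits within the neck. I'll correct y and advance.

{"op": "drive_tool", "data": {
  "plan": [
    [[0,0,0],[-0.25,0,-0.2],255],
    [[0,0,0],[-0.25,-1.5,-0.2],255],
    [[0,0,0],[-0.25,-3,-0.2],255],
    [[0,0,0],[-0.25,-4.5,-0.2],255],
    [[0,0,0],[-0.25,-5.5,-0.2],255],
    [[0,0,0],[-0.25,-6,-0.2],255],
    [[0,0,0],[-0.25,-6.4,-0.2],255],
    [[0,0,0],[-0.25,-6.8,-0.2],255],
    [[0,0,0],[-0.25,-7.2,-0.2],255],
    [[0,0,0],[-0.25,-7.6,-0.2],255],
    [[0,0,0],[-0.25,-8,-0.2],255],
    [[0,0,0],[-0.25,-8.1,-0.2],255],
    [[0,0,0],[-0.25,-8.1,-0.2],255],
    [[0,0,0],[-0.25,-8.1,-0.2],255]
  ]
}}

```text
clock: 6.8
eef_pos: [0.5244, 0.254, 0.0831]
eef_rot: [-2.221, 2.22, -0.001]
force: [2.7, -1.5, -2.0]
finger_gap: 0.0136
```

```bash
python3 - <<'E'
from h import *
s=observe();S=grab_frame("scene");W=grab_frame("wrist");print(s["clock"],s["eef_pos"],s["force"],s["finger_gap"])
a=cv2.resize(S[200:340,340:500],(457,400),interpolation=cv2.INTER_CUBIC);b=cv2.resize(W[40:260,220:420],(364,400),interpolation=cv2.INTER_CUBIC)
cv2.imwrite("pics/s3.png",np.hstack([a,b[:,:343]])[:,:,::-1])
E
```

```text
6.8 [0.52444822 0.25398353 0.08311308] [ 2.65424964 -1.47561135 -1.96678905] 0.013550062256350626
```

View pics/s3.png

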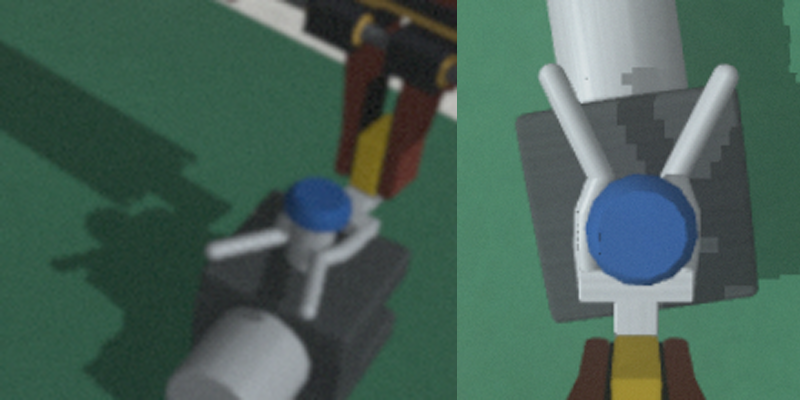

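The clip is seated: both arms have closed past the pin and the head sits over the pocket. I'll lower it towards the clevis top, open and retreat.

{"op": "drive_tool", "data": {
  "plan": [
    [[0,0,0],[0,0,0.4],255],
    [[0,0,0],[0,0,0.8],255],
    [[0,0,0],[0,0,0.9],255],
    [[0,0,0],[0,0,0.9],120],
    [[0,0,0],[0,0,0.9],120],
    [[0,0,0],[0,0,0.9],120],
    [[0,0,0],[0,0,0.9],120],
    [[0,0,0],[0,0,-1],120],
    [[0,0,0],[0,0,-4],120],
    [[0,0,0],[0,0,-8],120],
    [[0,0,0],[0,3,-12],120],
    [[0,0,0],[0,7,-12],120],
    [[0,0,0],[0,11,-12],120],
    [[0,0,0],[0,11,-12],120],
    [[0,0,0],[0,11,-12],120]
  ]
}}

```text
clock: 8.4
eef_pos: [0.4136, 0.254, 0.2033]
eef_rot: [-2.222, 2.219, -0.001]
force: [0.6, -0.9, -0.1]
finger_gap: 0.0465
```

```bash
python3 - <<'E'
from h import *
s=observe();S=grab_frame("scene");T=grab_frame("top");print(s["clock"],s["eef_pos"],s["force"],s["finger_gap"])
a=cv2.resize(S[200:340,340:500],(457,400),interpolation=cv2.INTER_CUBIC);b=cv2.resize(T[130:230,160:245],(340,400),interpolation=cv2.INTER_CUBIC)
cv2.imwrite("pics/s4.png",np.hstack([a,b])[:,:,::-1])
E
```

```text
8.4 [0.41361888 0.25402909 0.20325187] [ 0.64697037 -0.85842012 -0.08012564] 0.046469252336290505
```

View pics/s4.png

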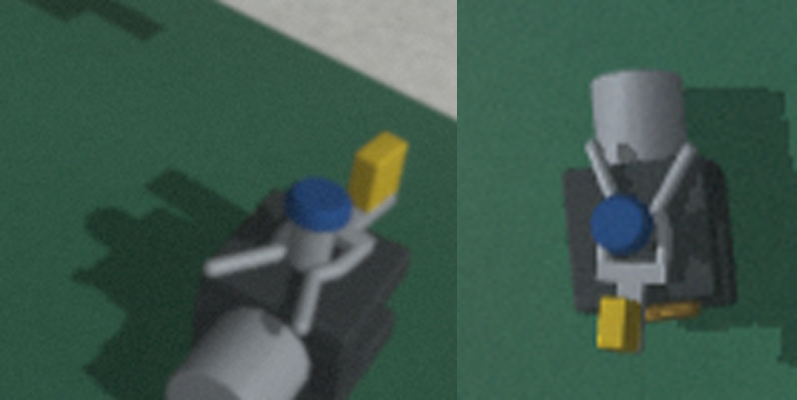

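```bash
python3 - <<'E'
from h import *
t=atz("top",(205.8,166.9),.07);b=atz("top",(203.5,198),.07);u=(t-b)/np.linalg.norm(t-b)
print(t,b,"pocket est",t-u*.044,b+u*.0185, "pin .572 .2525")
c,_,_=blob(grab_frame("top"),(20,120,140),(32,255,255),(170,190,240,230));print("tab",atz("top",c,.1))
r=look_for("top","small_clip");print([(x["extent"],x["conf"]) for x in r][:2])
print(job_done())
E
```

```text
[0.61436597 0.24836259 0.07      ] [0.54968686 0.25011839 0.07      ] pocket est [0.57038217 0.24955659 0.07      ] [0.56818005 0.24961637 0.07      ] pin .572 .2525
tab [0.52167496 0.25239861 0.1       ]
[([339.0, 180.6, 15.2, 30.0], 0.62)]
the job is handed in; nothing more can be done
None
```

The yellow-tabbed clip is snapped onto the pin's neck, lowered close to the clevis top and let go. I handed the job in at about 8.5 s on the robot's clock.

- **How it went:** I gripped the clip by its tab and carried it round to the robot side of the pin. I shifted it about 2.5 mm sideways after a wrist-camera check, then pushed it on along +x.
- **Seating:** Both arms closed past the neck, the clip looks level under the blue head, and the gripper is clear. From the top view I estimate the pocket centre 2 to 5 mm from the pin's axis, against a limit of 8 mm. The cameras themselves are only good to about 2 mm.
- **Red clip:** I never approached it. The detector still finds it where it was, within its usual few pixels of scatter.
- **Forces:** The force readings at the end of each move stayed under 5 N. I did not record the peak during the snap itself.

No check failed.

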